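# Roll the cardboard cores label-up for the stock scan

## Robot

A 7-joint arm with a two-finger parallel gripper is mounted at the origin on the work surface. World frame = base frame: x ahead of the robot, y to its left, z up, the work surface at z = 0. Lengths are in m, angles in rad, forces in N, time in s.
With the tool pointing down it reaches from about 0.4 to 0.9 m from the base axis. Payload 5.6 kg.
Tool frame: the origin (TCP) lies midway between the tips of the shut fingers; the grasp point (between the pads) lies 19 mm behind it; y points along the fingers, z is the direction in which the jaws open and shut, and the axes are right-handed (so a half turn about y gives the same grasp; the last joint's range is limited). The gripper opens to 92 mm and grips with 3 to 60 N. Pads are 20 mm wide; open, the fingers measure 128 mm over their backs; the gripper's body (75 mm by 189 mm) begins 69 mm behind the grasp point.
Start: joints at [1.216, 0.468, -0.012, 1.603, 0.006, 1.071, -0.056], TCP at [0.199, -0.619, 0.215] pointing down, gripper open.
Joint ranges: [-2.53, 2.53], [-0.31, 2.02], [-1.57, 1.55], [0.28, 2.44], [-1.29, 4.43], [0.15, 1.84], [-2.92, 2.92]. Speed limits (rad/s): [2.57, 2.57, 3.14, 3.14, 3.14, 3.14, 3.14].

## Interface

Orientations are given as a 3x3 rotation matrix whose columns are the frame's x, y, z axes.
In Python, from station import env, effector, solver, viewer, workorder, search_frame, tip_of gives the robot as it stands. Calls block until the motion is done:
- env.reach(position, orientation): joint-space move of the TCP to a pose.
- env.movel(position, frame=None, rate=0.15): straight line of the TCP; frame=None keeps the orientation; rate is the mean speed in m/s.
- env.goto_joints(angles): joint-space move.
- effector.release() and effector.grasp(squeeze=None): open the fingers fully, or close them until they stop; squeeze is the grip in N (None keeps the last).
- env.pause(seconds).
- solver.inverse_kinematics(position, orientation): joint angles nearest the present ones, or None.
- env.sense(): the state.
- viewer.read_camera(name): name is "scene" or "top" or "wrist"; returns (picture, depth): 400x640x3 uint8, red, green, blue; 400x640 float32, m along the optical axis (not along the pixel's ray), 0 where there is no reading.
- viewer.camera_info(name): a dict with "intrinsics" (3x3 intrinsics, pixels), "dist_coeffs" ([k1, k2, p1, p2, k3] as OpenCV has them; the pictures are not rectified), "eye" and "rotation" of the camera in the world; the wrist camera has in their place "T_tool_cam" (4x4, takes a point from camera to tool coordinates, whose origin is the TCP and whose axes are the tool frame's). Camera axes: x right, y up, looking along -z (the intrinsics and any distortion apply to the point x, -y, -z); pixel columns grow to the right and rows downward; lengths in m; the calibration is good to about 2 mm. A picture is of the moment at which its call begins: read the wrist's pose just before it. camera_info takes no time and is no camera call.
A pose or a line that the arm cannot do raises env.PlanningError and nothing moves.
- workorder.finish_job(): hands the job in, once; it reports no verdict.
Trained networks look in the newest picture that a camera, given by its name, has taken for a name from the list of things; names that differ only in an ending like _2 or _b are one class to them, and where a whole thing is asked for, a point or a joint stands for the part that bears it (a point fixed in the world has none). Each returns a list of dicts, best first, with "score" (0 to 1); they miss things now and then, are a little off and sometimes report something else, mostly with a low value. They report only what shows in the picture. A call takes as long as a camera call. They do not tell look-alikes from the thing itself.
- search_frame(camera, name): "at" ([x, y, z] in m, in world coordinates, good to about 4 mm: the middle of the surface that is visible of it).
- tip_of(camera, name): "at" ([x, y, z] in m, in world coordinates, good to about 4 mm: a listed point, or the origin of a listed thing).
The state is a dict: "t": time; "joint_positions": joint angles; "joint_velocities": joint speeds; "tau": joint torques, N m; "ee_pos": TCP position; "tcp_rot": TCP orientation; "wrist_force": force on the tool from outside, world axes, zero at the start; "moment": the same for the moment, N m; "gripper_width": finger opening in m.
Only numpy, scipy, OpenCV 4.12 (cv2) and the standard library are available. Lean on these libraries where they do the work, as an engineer would, in place of code of your own. Each camera call takes 0.05 s, during which the arm holds its last target.

## Task

Get the cardboard cores on the scan bed ready for the overhead stock camera: first take the black pattern weight off the bed and stand it in the middle of the cork mat. Then, without lifting any core off the bed, roll every core forward, away from the robot, past the yellow line so that it lies wholly beyond it with its white label facing straight up, and turn the console's dial until its white pointer stands at the red tab. When all that is set, press the green button fully down, and only then set the weight back on the bed as a chock: flat, its long side along the yellow line, between the near kerb and the line. Leave the other things on the table where they are.

Things in the scene. Friction and masses are not known exactly. Their poses are not given: they have to be found in the camera images.
- bed: Scan bed, a fixed white panel 289 x 504 x 12 mm on the table (its place and yaw vary). Origin: centre of its underside; x points away from the robot, y to the left (yaw up to 0.1). Its floor, 12 mm above the table, measures 265 mm (x) by 480 mm (y) inside aluminium kerbs 12 mm wide and 10 mm high above the floor (at x = +-132.5, y = +-240 mm).
- line (a point): Middle of the yellow line (6 mm wide, 480 mm long, along the bed's y) on the bed floor, 32.5 mm on the robot's side of the bed's centre. Same axes as the bed. Near field: 100 mm from the near kerb to the line; far field: 165 mm from the line to the far kerb. One full turn of a core is 113 mm of travel.
- core1: Core with blue bands at its ends: brown tube, 36 mm across, 72 mm long, about 120 g, lying on the bed roughly along its y, in the near field at the start (None if absent). Origin: its centre, 18 mm above the bed floor. Own z: along the tube; own +x points out through its white label strip (13 x 58 mm, black bars). It rolls when pushed and coasts 5 to 15 mm.
- core2: Core with green bands at its ends: brown tube, 36 mm across, 72 mm long, about 120 g, lying on the bed roughly along its y, in the near field at the start (None if absent). Origin: its centre, 18 mm above the bed floor. Own z: along the tube; own +x points out through its white label strip (13 x 58 mm, black bars). It rolls when pushed and coasts 5 to 15 mm.
- core3: Core with orange bands at its ends: brown tube, 36 mm across, 72 mm long, about 120 g, lying on the bed roughly along its y, in the near field at the start (None if absent). Origin: its centre, 18 mm above the bed floor. Own z: along the tube; own +x points out through its white label strip (13 x 58 mm, black bars). It rolls when pushed and coasts 5 to 15 mm.
- core4: Core with red bands at its ends: brown tube, 36 mm across, 72 mm long, about 120 g, lying on the bed roughly along its y, in the near field at the start (None if absent). Origin: its centre, 18 mm above the bed floor. Own z: along the tube; own +x points out through its white label strip (13 x 58 mm, black bars). It rolls when pushed and coasts 5 to 15 mm.
- weight: Pattern weight: blackened steel slab 110 (own x) x 60 (own y) x 12 mm, 0.45 to 0.7 kg, with a bar handle along its length. Origin: centre of its underside; own z up. On the bed's far field at the start, its long side roughly along the line.
- weight_grip (a point): Middle of the weight's bar handle, 50 mm above the weight's underside, over its centre of mass. The bar runs along the weight's own x: 84 mm long, 12 mm wide and 12 mm high (44 to 56 mm above the underside), 60 mm clear between its two posts and 32 mm clear above the slab. Pinch it across own y.
- mat: Cork mat 140 x 140 x 4 mm, fixed on the table to one side of the bed (left or right varies). Origin: centre of its underside.
- console: Grey control console 180 (x) x 120 (y) x 40 mm, fixed on the table on the other side of the bed, yaw up to 0.2. Origin: centre of its underside. The dial stands at x = -35 mm on its top, the button at x = +55 mm.
- dial (a joint): Angle of the dial in rad, 0 to 4.2, growing clockwise seen from above; at 0 its white pointer points along the console's -x. Light friction (0.03 N m); it stays where it is left.
- dial_grip (a point): On the dial's axis at the height to grip, 75 mm above the table. The dial has a black bar grip 42 mm long, 14 mm wide, 32 mm high (top 82 mm above the table; from 50 mm above it upwards) on a disc of 22 mm radius. The bar lies along the pointer's direction; pinch it across its 14 mm.
- dial_pointer (a point): End of the dial's white pointer, 30 mm from the dial's axis. It turns with the dial.
- tab (a joint): Angle at which the red tab is clipped to the scale, measured as for dial: the pointer stands at the tab when the two are equal. The tab does not move.
- tab_mark (a point): Red tab's mark on the scale, 30 mm from the dial's axis at the tab's angle.
- button (a joint): Travel of the green push button in m: 0 up, 0.006 fully down; springs back when let go.
- button_top (a point): Centre of the green button's top face (30 mm in diameter), 62 mm above the table; it presses straight down and needs 5 N to go fully down.
- cutter: White rotary cutter with an orange button, 160 mm long; bystander, origin under its centre. Leave it where it is.
- pins: Pin tin, 60 mm across, 35 mm high; bystander, origin under its centre. Leave it where it is.
- mug: White mug, 90 mm high; bystander, origin under its centre. Leave it where it is.
- chalkbox: Blue chalk box 70 x 45 x 22 mm; bystander, origin under its centre. Leave it where it is.
- ruler: Aluminium ruler 300 x 35 mm; bystander, origin under its centre. Leave it where it is.
- cone: Grey plastic cone, 106 mm high; bystander, origin under its centre. Leave it where it is.
- labelbox: Small carton 100 x 70 x 50 mm; bystander, origin under its centre. Leave it where it is.
Things that resemble listed ones, but are neither listed nor needed, are in the scene too. Leave any purple look-alike of the core2 alone. Leave any purple look-alike of the weight alone.

How it is judged:
By the outcome, as a careful person would: the job done as asked, in the order asked, and still so for the second after the job is handed in, with the robot touching nothing.
Of core1, core2, core3, core4 only 3 to 4 are there at a start; the rules pass over those that are not, and their reading is None.
At some moment in a run one of core1, core2, core3, core4, weight may be knocked a few centimetres aside while the robot is not near it.
It also fails if it takes over 208 s, if anything falls off the work surface, if the arm or the gripper's body presses on something with over 40 N, if the wrist force passes 120 N, or if a joint passes its speed limit or range.

## Working session

There is one attempt and no reset: what is moved stays moved. The work goes in short steps, each a Python script; the robot and the scene stay as the last script left them, time stands still between calls to the robot, and variables do not carry over. Pictures are saved under pics/ and viewed, and the job is handed in when it is done.

```bash
ls; mkdir -p pics
cat > h.py <<'E'
import numpy as np, cv2
from station import env, effector, solver, viewer, workorder, search_frame, tip_of
def shot(n,fn):
    p,d=viewer.read_camera(n); cv2.imwrite('pics/'+fn,p[:,:,::-1]); return p,d
E
python3 - <<'E'
from h import *
s=env.sense(); print(s['t'],s['ee_pos'],s['tcp_rot'],s['gripper_width'])
for n in('scene','top','wrist'):
    shot(n,n+'0.png'); i=viewer.camera_info(n); print(n,i)
E
```

```text
pics
0.0 [ 0.19912245 -0.61813815  0.21366422] [[-9.51810390e-01 -6.84601997e-04  3.06686344e-01]
 [-3.06687067e-01  1.60469756e-03 -9.51809050e-01]
 [ 1.59471548e-04 -9.99998478e-01 -1.73732639e-03]] 0.09173474584348988
scene {'intrinsics': array([[419.25572093,   0.        , 318.99369095],
       [  0.        , 419.25572093, 199.2587619 ],
       [  0.        ,   0.        ,   1.        ]]), 'dist_coeffs': array([0.00686608, 0.        , 0.        , 0.        , 0.        ]), 'eye': array([ 1.04575761, -0.44604983,  1.13601367]), 'rotation': array([[ 0.63585427, -0.65261013,  0.41205505],
       [ 0.77176598,  0.53197583, -0.34839488],
       [ 0.0081627 ,  0.53953844,  0.8419214 ]])}
top {'intrinsics': array([[387.3881832 ,   0.        , 316.20742862],
       [  0.        , 387.3881832 , 201.88377798],
       [  0.        ,   0.        ,   1.        ]]), 'dist_coeffs': array([-0.01378296,  0.        ,  0.        ,  0.        ,  0.        ]), 'eye': array([ 0.32638722, -0.00747882,  1.18294751]), 'rotation': array([[-0.00491169,  0.98706166, -0.16026592],
       [-0.99986566, -0.00234135,  0.0162229 ],
       [ 0.01563777,  0.16032407,  0.98694055]])}
wrist {'intrinsics': array([[360.15296005,   0.        , 315.43991757],
       [  0.        , 360.15296005, 200.07776325],
       [  0.        ,   0.        ,   1.        ]]), 'dist_coeffs': array([-0.07380753,  0.        ,  0.        ,  0.        ,  0.        ]), 'T_tool_cam': array([[-8.71123464e-05, -9.70938212e-01, -2.39330276e-01,
        -6.69380697e-02],
       [ 3.10895066e-04,  2.39330240e-01, -9.70938175e-01,
        -1.69593681e-01],
       [ 9.99999948e-01, -1.58987305e-04,  2.81011281e-04,
        -9.35301164e-04],
       [ 0.00000000e+00,  0.00000000e+00,  0.00000000e+00,
         1.00000000e+00]])}
```

View pics/scene0.png

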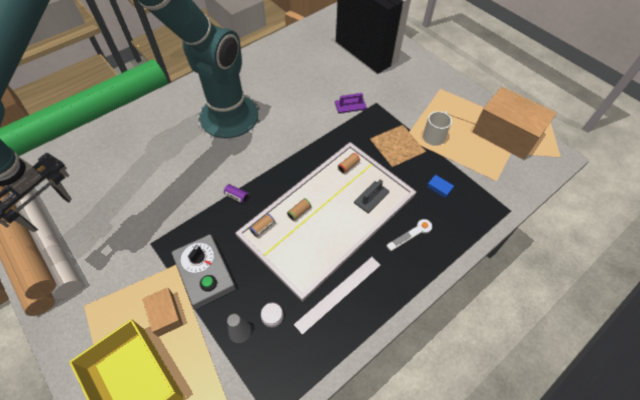

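View pics/top0.png

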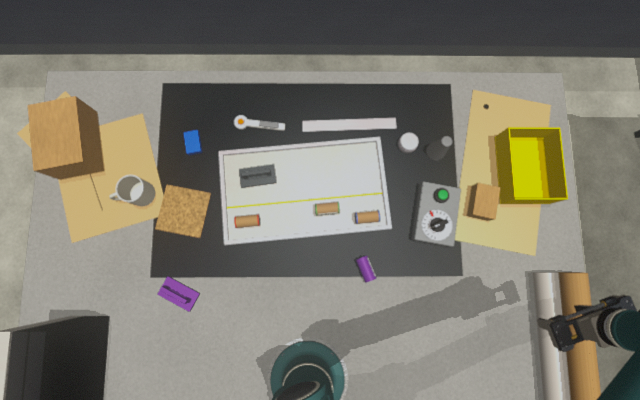

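View pics/wrist0.png

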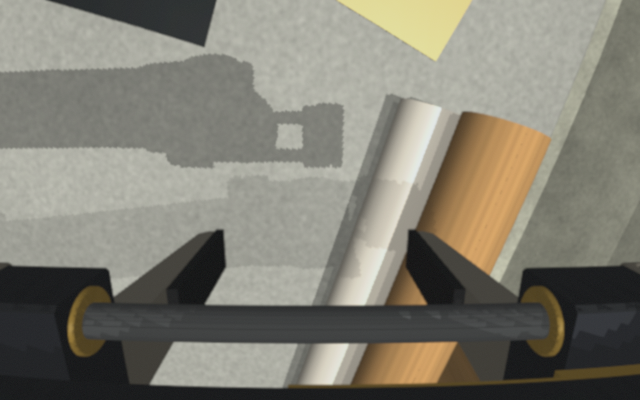

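The top view shows the black weight at (258,176). The purple weight look-alike is at (179,294) and is off the bed, so I leave it. The cores on the bed are at (247,221), (327,209) and (367,217); the purple core look-alike at (366,269) stays put. The mat is at (184,211). On the console, the dial is at (437,224) and the button at (442,196).

```bash
cat >> h.py <<'E'
def undist(n,uv):
    i=viewer.camera_info(n); K=np.array(i['intrinsics'])
    return cv2.undistortPoints(np.array(uv,float).reshape(-1,1,2),K,np.array(i['dist_coeffs'])).reshape(-1,2)
def campose(n,s=None):
    i=viewer.camera_info(n)
    if n!='wrist': return np.array(i['rotation']),np.array(i['eye'])
    T=np.array(i['T_tool_cam']); R=np.array(s['tcp_rot']); return R@T[:3,:3], R@T[:3,3]+np.array(s['ee_pos'])
def w_at(n,uv,z,s=None):
    """pixels -> world on plane z"""
    q=undist(n,uv); R,e=campose(n,s); d=np.c_[q[:,0],-q[:,1],-np.ones(len(q))]@R.T
    return e+d*((z-e[2])/d[:,2])[:,None]
def proj(n,P,s=None):
    i=viewer.camera_info(n); R,e=campose(n,s); c=(np.atleast_2d(P)-e)@R; c=c*[1,-1,-1]
    return cv2.projectPoints(c,np.zeros(3),np.zeros(3),np.array(i['intrinsics']),np.array(i['dist_coeffs']))[0].reshape(-1,2)
def crop(p,u0,u1,v0,v1,k,fn):
    cv2.imwrite('pics/'+fn,cv2.resize(p[v0:v1,u0:u1,::-1],None,fx=k,fy=k,interpolation=cv2.INTER_CUBIC))
E
python3 - <<'E'
from h import *
np.set_printoptions(precision=4,suppress=True)
p,d=viewer.read_camera('top'); viewer.read_camera('scene')
crop(p,150,460,110,300,2.5,'topc.png'); crop(p,410,470,175,250,8,'con.png')
for n in 'bed line core1 core2 core3 core4 weight weight_grip mat console dial_grip dial_pointer tab_mark button_top'.split():
    for c in('top','scene'):
        print(n,c,[(np.round(r['at'],4),round(r['score'],2)) for r in tip_of(c,n)[:3]])
print(w_at('top',[(219,151),(383,137),(391,229),(224,244)],0.022))
print(env.sense()['t'])
E
```

```text
bed top [(array([0.5514, 0.0068, 0.0027]), 0.97)]
bed scene [(array([ 0.5529,  0.0084, -0.0001]), 0.71), (array([ 0.4768, -0.3958, -0.0032]), 0.67), (array([ 0.7704,  0.2097, -0.0027]), 0.6)]
line top [(array([0.521 , 0.0061, 0.0106]), 0.77), (array([ 0.4311, -0.3533,  0.042 ]), 0.61)]
line scene [(array([0.5199, 0.0054, 0.0115]), 0.97)]
core1 top [(array([ 0.4929, -0.0564,  0.0331]), 0.7), (array([ 0.4682, -0.18  ,  0.0287]), 0.64), (array([0.4553, 0.1787, 0.0291]), 0.59)]
core1 scene [(array([ 0.3143, -0.169 ,  0.0192]), 0.81), (array([0.4559, 0.183 , 0.0297]), 0.74), (array([ 0.4672, -0.1804,  0.0272]), 0.56)]
core2 top [(array([ 0.4929, -0.0564,  0.0331]), 0.7), (array([ 0.4682, -0.18  ,  0.0287]), 0.64), (array([0.4553, 0.1787, 0.0291]), 0.59)]
core2 scene [(array([ 0.3143, -0.169 ,  0.0192]), 0.81), (array([0.4559, 0.183 , 0.0297]), 0.74), (array([ 0.4672, -0.1804,  0.0272]), 0.56)]
core3 top [(array([ 0.4929, -0.0564,  0.0331]), 0.7), (array([ 0.4682, -0.18  ,  0.0287]), 0.64), (array([0.4553, 0.1787, 0.0291]), 0.59)]
core3 scene [(array([ 0.3143, -0.169 ,  0.0192]), 0.81), (a
[... 1141 characters left out ...]
-0.3843,  0.0734]), 0.72), (array([ 0.4284, -0.3569,  0.0436]), 0.41)]
dial_grip scene []
dial_pointer top [(array([ 0.4302, -0.3542,  0.0478]), 0.76), (array([ 0.4934, -0.0562,  0.0312]), 0.7)]
dial_pointer scene [(array([ 0.4283, -0.3581,  0.0498]), 0.8), (array([ 0.5123, -0.5431,  0.0001]), 0.25)]
tab_mark top []
tab_mark scene []
button_top top [(array([ 0.5302, -0.3974,  0.0644]), 0.39), (array([ 0.7696, -0.1308, -0.0012]), 0.37), (array([ 0.5468,  0.5068, -0.0019]), 0.19)]
button_top scene [(array([ 0.5276, -0.4015,  0.0619]), 0.48), (array([0.5172, 0.0068, 0.0112]), 0.16)]
[[ 0.6751  0.2734  0.022 ]
 [ 0.7203 -0.2368  0.022 ]
 [ 0.4316 -0.2515  0.022 ]
 [ 0.3886  0.2485  0.022 ]]
1.65
```

```bash
ls pics
```

```text
con.png
scene0.png
top0.png
topc.png
wrist0.png
```

View pics/topc.png

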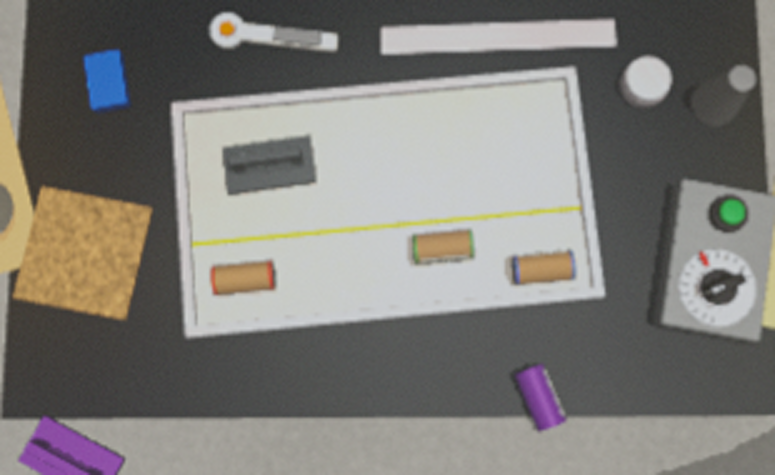

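View pics/con.png

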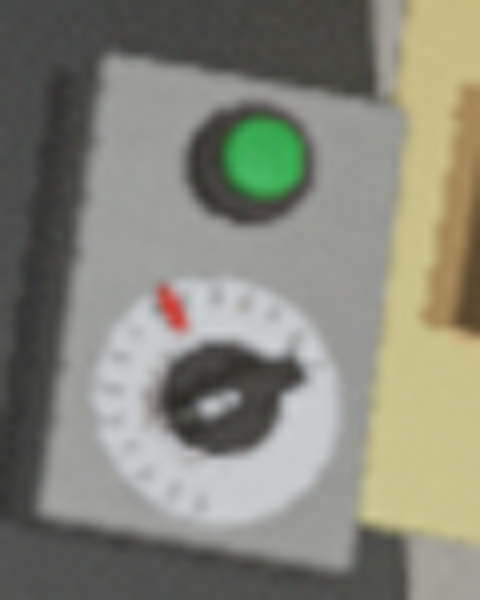

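The bed has cores red (247,221), green (327,209) and blue (367,217), and no orange core. The weight to use is the black one on the bed at (258,176). The red tab is at about (431,213). Next I look at the weight up close.

```bash
cat >> h.py <<'E'
def down(a):
    """tool x axis along world yaw a, pointing down"""
    x=np.array([np.cos(a),np.sin(a),0]); y=np.array([0,0,-1.]); return np.c_[x,y,np.cross(x,y)]
BC=np.array([0.552,0.0075]); BY=0.087
def bed(x,y): c,s=np.cos(BY),np.sin(BY); return BC+np.array([c*x-s*y,s*x+c*y])
def tobed(p): c,s=np.cos(BY),np.sin(BY); d=np.asarray(p)[:2]-BC; return np.array([c*d[0]+s*d[1],-s*d[0]+c*d[1]])
np.set_printoptions(precision=4,suppress=True)
E
python3 - <<'E'
from h import *
for a in (BY-np.pi/2,BY+np.pi/2): print(a,solver.inverse_kinematics(np.array([0.597,0.153,0.25]),down(a)))
for a in (BY,BY+np.pi): print(a,solver.inverse_kinematics(np.array([0.46,0,0.25]),down(a)))
env.reach(np.array([0.597,0.153,0.22]),down(BY-np.pi/2))
s=env.sense(); p,d=shot('wrist','w1.png'); print(s['t'],s['ee_pos'])
for n in('weight','weight_grip'): print([(r['at'],r['score']) for r in tip_of('wrist',n)[:2]])
E
```

```text
-1.4837963267948966 [ 0.3486  0.5618 -0.933   1.6088  0.4743  1.2142 -0.5933]
1.6577963267948965 [ 0.5163  0.7846 -1.3223  1.5995  0.7727  1.3755  2.3314]
0.087 [ 0.8022  0.233  -0.9776  1.9625  0.2216  1.0579  1.385 ]
3.2285926535897933 [ 0.4967  0.1581 -0.6188  1.9766  0.1062  1.0383 -1.654 ]
4.6917 [0.5973 0.1519 0.2198]
[([0.595, 0.1533, 0.0101], 0.6)]
[([0.595, 0.1551, 0.0107], 0.65), ([0.5992, 0.1532, 0.0629], 0.6)]
```

View pics/w1.png

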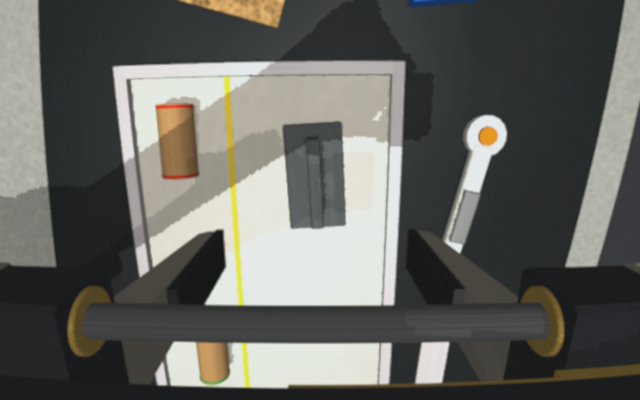

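The wrist view shows the slab's corners at about (283,124), (341,121), (345,225) and (291,228). I use these for its yaw and centre.

Run:
```python
from h import *
s=env.sense()
c=w_at('wrist',[(283,124),(341,121),(345,225),(291,228)],0.024,s); print(c,c.mean(0))
print('sizes',[np.linalg.norm(c[i]-c[(i+1)%4]) for i in range(4)])
v=(c[0]+c[1]-c[2]-c[3])[:2]; print('yaw of long axis',np.arctan2(v[1],v[0])-np.pi/2)
h=w_at('wrist',[(312,137),(317,228)],0.068,s); print(h,h.mean(0))
b=w_at('wrist',[(131,79),(392,75)],0.012,s);print('bed floor far-left corners in bed frame',[tobed(x) for x in b], 'line',[tobed(x) for x in w_at('wrist',[(227,78),(241,304)],0.012,s)])
```

```text
[[0.56   0.2053 0.024 ]
 [0.6173 0.2132 0.024 ]
 [0.6326 0.1057 0.024 ]
 [0.5756 0.0974 0.024 ]] [0.5964 0.1554 0.024 ]
sizes [np.float64(0.05786836488169195), np.float64(0.10855130063112853), np.float64(0.05762459450810498), np.float64(0.10899295401123126)]
yaw of long axis 0.14269818255959477
[[0.59   0.1979 0.068 ]
 [0.6018 0.1143 0.068 ]] [0.5959 0.1561 0.068 ]
bed floor far-left corners in bed frame [array([-0.1315,  0.2432]), array([0.1345, 0.2448])] line [array([-0.0317,  0.2421]), array([-0.0301, -0.0104])]
```

```bash
sed -i 's/^BC=.*/BC=np.array([0.5535,0.009]); BY=0.087/' h.py
cat >> h.py <<'E'
W0=np.array([0.596,0.1555]); WY=0.143
E
python3 - <<'E'
from h import *
m=w_at('top',np.array([(45,187),(151,207),(125,320),(13,297)])/2.5+[150,110],0.004); print(m,m.mean(0))
M=(m.mean(0)[:2]); v=m[1]-m[0]; print('mat yaw',np.arctan2(v[1],v[0])+np.pi/2)
R=down(WY-np.pi/2)
env.reach(np.r_[W0,0.13],R); env.movel(np.r_[W0,0.0455],rate=0.12)
s=env.sense(); print(s['ee_pos'],s['wrist_force'])
effector.grasp(35); s=env.sense(); print('w',s['gripper_width'],s['ee_pos'],s['wrist_force'])
env.movel(np.r_[W0,0.18],rate=0.12); s=env.sense(); print(s['t'],s['gripper_width'],s['wrist_force'])
p,d=shot('wrist','w2.png')
E
```

```text
[[0.5725 0.4314 0.004 ]
 [0.547  0.2995 0.004 ]
 [0.4079 0.3255 0.004 ]
 [0.4362 0.4626 0.004 ]] [0.4909 0.3797 0.004 ]
mat yaw -0.1906544011377862
[0.5965 0.156  0.0462] [-0.265  -0.2039 -0.0401]
w 0.011458260846043932 [0.5961 0.1556 0.0454] [ 0.723  -0.6748 -0.5704]
8.6 0.011452394728546504 [-0.0865  0.7944 -4.7014]
```

View pics/w2.png

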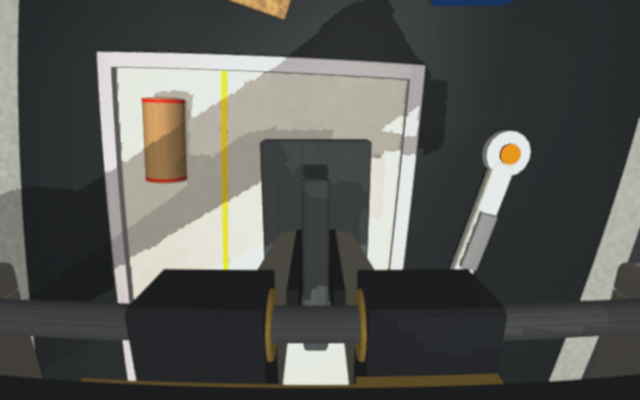

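The weight is held level by the handle. Now I set it on the mat.

Run:
```python
from h import *
M=np.array([0.4903,0.381]); R=down(-0.19-np.pi/2)
env.reach(np.r_[M,0.17],R); env.movel(np.r_[M,0.06],rate=0.12); env.movel(np.r_[M,0.0385],rate=0.05)
s=env.sense(); print(s['ee_pos'],s['wrist_force'])
effector.release(); env.movel(np.r_[M,0.17],rate=0.2)
q=env.sense(); p,d=shot('wrist','w3.png'); print([(r['at'],r['score']) for r in tip_of('wrist','weight')[:2]],[(r['at'],r['score']) for r in tip_of('wrist','mat')[:2]])
# view of cores from the near side
for y in (0.09,):
    xy=bed(-0.10,-0.10); a=BY
    env.reach(np.r_[xy,0.20],down(a)); s=env.sense(); print(s['t'],s['ee_pos']); shot('wrist','w4.png')
    xy=bed(-0.10,0.14); env.reach(np.r_[xy,0.20],down(a)); s=env.sense(); print(s['t'],s['ee_pos']); shot('wrist','w5.png')
```

```text
[0.4901 0.381  0.0382] [-0.119   1.3858 -4.3706]
[([0.4867, 0.3784, 0.0047], 0.79), ([0.2406, 0.3791, 0.0003], 0.62)] []
15.6083 [ 0.4627 -0.0988  0.2   ]
16.6083 [0.4422 0.1388 0.1998]
```

View pics/w3.png

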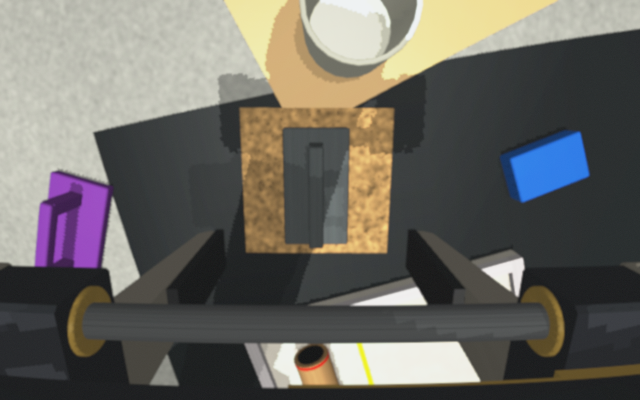

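View pics/w4.png

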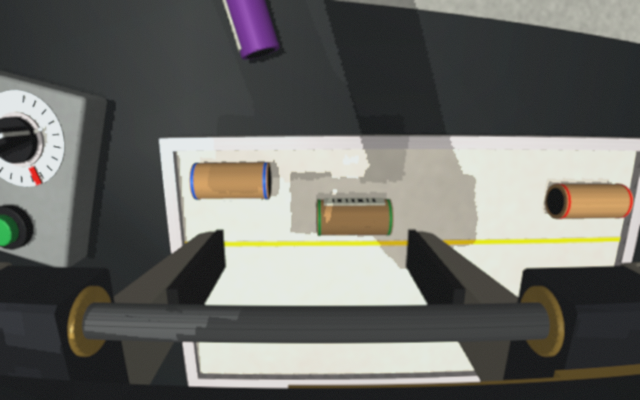

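View pics/w5.png

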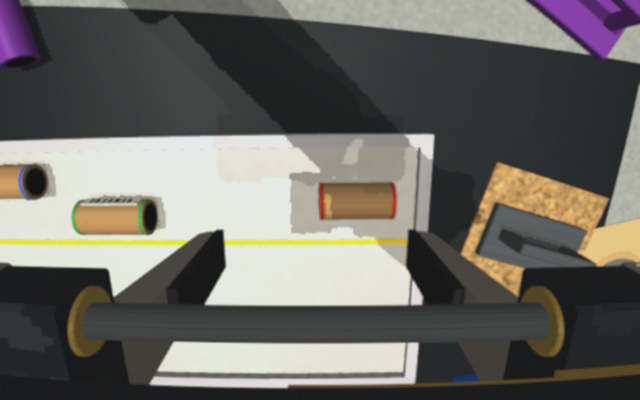

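The weight stands mid-mat. The labels: green's is on its near side at about (352,200) in w4; red's and blue's are hidden underneath or on the far side. I compute the core poses and start with the first pushes.

Run:
```python
from h import *
def S(p): return dict(ee_pos=np.array(p),tcp_rot=down(BY))
a=S([0.4627,-0.0988,0.2]); b=S([0.4422,0.1388,0.1998])
for n,s,uv in(('blue',a,[(191,180.5),(270,180.5)]),('green',a,[(317,217),(392,217)]),('red',b,[(320,202),(395,201)]),('line',a,[(240,243.5),(618,239)])):
    w=w_at('wrist',uv,0.03 if n!='line' else .012,s); t=np.array([tobed(x) for x in w]); print(n,w.mean(0),t.mean(0),'axis yaw rel bed',np.arctan2(t[1,0]-t[0,0],t[0,1]-t[1,1]),np.linalg.norm(t[0]-t[1]))
# lower end positions
for y in (-0.19,0.17): print(solver.inverse_kinematics(np.r_[bed(-0.15,y),0.026],down(BY)))
```

```text
blue [ 0.4669 -0.1797  0.03  ] [-0.1026 -0.1804] axis yaw rel bed 3.139665156549666 0.07672531613293136
green [ 0.4929 -0.0565  0.03  ] [-0.0661 -0.06  ] axis yaw rel bed 3.1408025846240974 0.07396001971768529
red [0.4565 0.1822 0.03  ] [-0.0816  0.181 ] axis yaw rel bed -3.1279286376455877 0.07312677981287777
line [0.5183 0.0371 0.012 ] [-0.0327  0.031 ] axis yaw rel bed -3.1357209050703547 0.41866335134075017
[ 1.162   0.753  -1.0104  2.1255  0.9336  0.8048  1.2067]
[ 0.3255  0.6755 -0.9753  2.2165  0.8983  0.7231  0.3722]
```

```bash
cat >> h.py <<'E'
def push(cx,cy,tx,z=0.026,yaw=None,rate=0.05,first=True):
    """push core centred at bed (cx,cy) forward until its centre would be at bed x=tx"""
    R=down(BY if yaw is None else yaw)
    x0=cx-0.038
    env.reach(np.r_[bed(x0,cy),0.11],R); env.movel(np.r_[bed(x0,cy),z],rate=0.15)
    env.movel(np.r_[bed(tx-0.028,cy),z],rate=rate)
    f=env.sense()['wrist_force']
    env.movel(np.r_[bed(tx-0.036,cy),z],rate=0.05)
    env.movel(np.r_[bed(tx-0.036,cy),0.11],rate=0.2)
    return f
def look(x,y,z,fn,a=None):
    env.reach(np.r_[bed(x,y),z],down(BY if a is None else a)); s=env.sense(); shot('wrist',fn); print(fn,s['t'],list(np.round(s['ee_pos'],4)),a); return s
E
python3 - <<'E'
from h import *
effector.grasp(20)
print(push(-0.1026,-0.1804,-0.005),env.sense()['t'])
print(push(-0.0661,-0.06,0.050),env.sense()['t'])
print(push(-0.0816,0.181,-0.005),env.sense()['t'])
look(-0.02,-0.10,0.20,'w6.png'); look(-0.05,0.14,0.20,'w7.png')
E
```

```text
[-0.4844 -1.1997  0.7368] 23.1583
[-0.0588 -0.1923 -0.1152] 28.0167
[-0.4699 -0.5368  0.3531] 32.55
w6.png 33.6833 [np.float64(0.5419), np.float64(-0.0907), np.float64(0.1994)] None
w7.png 34.6917 [np.float64(0.4921), np.float64(0.1431), np.float64(0.1997)] None
```

View pics/w6.png

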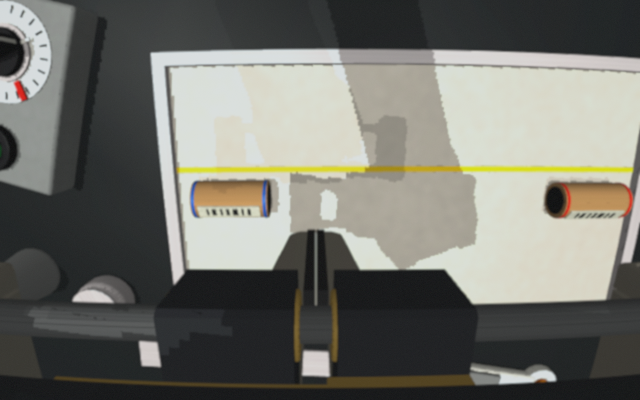

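View pics/w7.png

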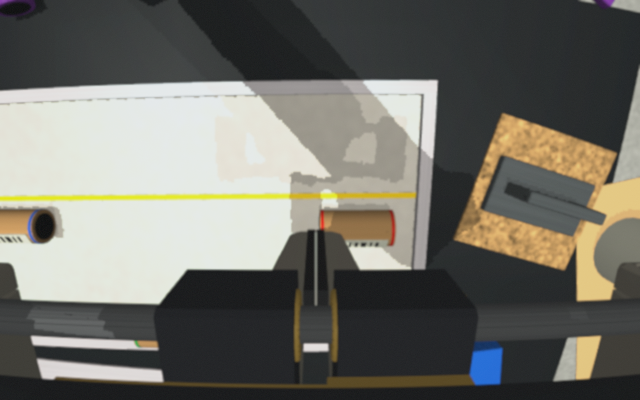

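Blue's and red's labels now lie on their far sides at v≈212 and v≈242, so both need about another 90 mm of roll. I take near-vertical close-ups of each core.

```bash
cat >> h.py <<'E'
def coreview(x,y,fn,z=0.13):
    s=None
    env.reach(np.r_[bed(x+0.067,y),z],down(BY)); s=env.sense(); p,_=viewer.read_camera('wrist'); s=env.sense()
    crop(p,200,440,20,220,3,fn); print(fn,s['t']); np.savez('pics/'+fn+'.npz',e=s['ee_pos'],R=s['tcp_rot'],p=p); return s
def unc(uv): return np.array(uv,float)/3+[200,20]+[-1/3.,-1/3.]
def analyse(fn,ends,label):
    """ends: two crop pixels on the mid-silhouette at both ends; label: crop pixels along label centre line (list)"""
    f=np.load('pics/'+fn+'.npz'); s=dict(ee_pos=f['e'],tcp_rot=f['R'])
    w=w_at('wrist',unc(ends),0.03,s); t=np.array([tobed(x) for x in w]); c=t.mean(0)
    d=t[1]-t[0]; 
    if d[1]<0: d=-d
    print(fn,'centre bed',c,'yaw',np.arctan2(-d[0],d[1]),'len',np.linalg.norm(d))
    q=undist('wrist',unc(label)); R,e=campose('wrist',s)
    D=np.c_[q[:,0],-q[:,1],-np.ones(len(q))]@R.T; cy,sy=np.cos(BY),np.sin(BY)
    eb=tobed(e)
    for v in D:
        dx=cy*v[0]+sy*v[1]; dy=-sy*v[0]+cy*v[1]
        o=np.array([eb[0]-c[0],e[2]-0.03]); u=np.array([dx,v[2]])
        # account for core yaw: axis x shifts with y (small)
        a=u@u; b=o@u; k=o@o-0.018**2; disc=b*b-a*k
        l=(-b-np.sqrt(max(disc,0)))/a; h=o+l*u; th=np.degrees(np.arctan2(h[0],h[1]))
        print('   label angle fwd of up %.1f deg -> roll forward %.1f or back %.1f mm'%(th,(-th%360)*np.pi/180*18,(th%360)*np.pi/180*18))
E
python3 - <<'E'
from h import *
coreview(0.055,-0.06,'g1.png'); coreview(-0.005,-0.18,'b1.png'); coreview(-0.005,0.18,'r1.png')
E
cd pics; python3 -c "
import cv2,numpy as np
for n in 'gbr': cv2.imwrite(n+'1s.png',cv2.imread(n+'1.png'))"
```

```text
g1.png 35.85
b1.png 36.5
r1.png 37.9
```

View pics/g1.png

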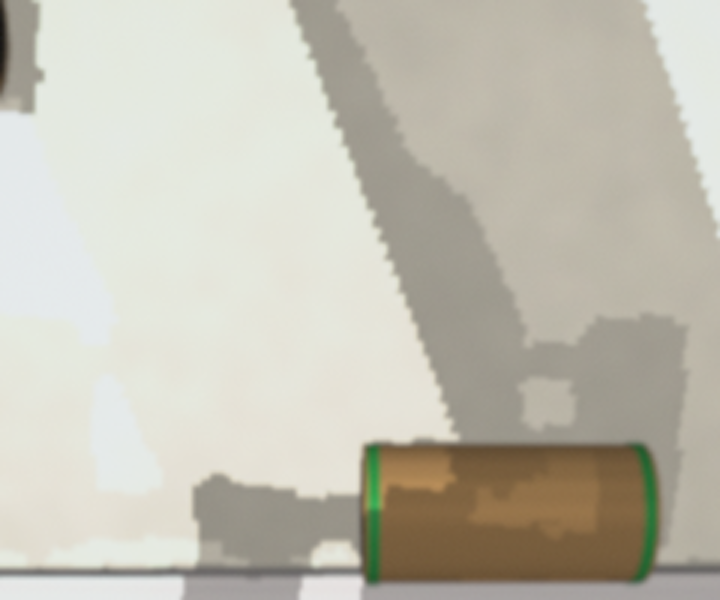

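View pics/b1.png

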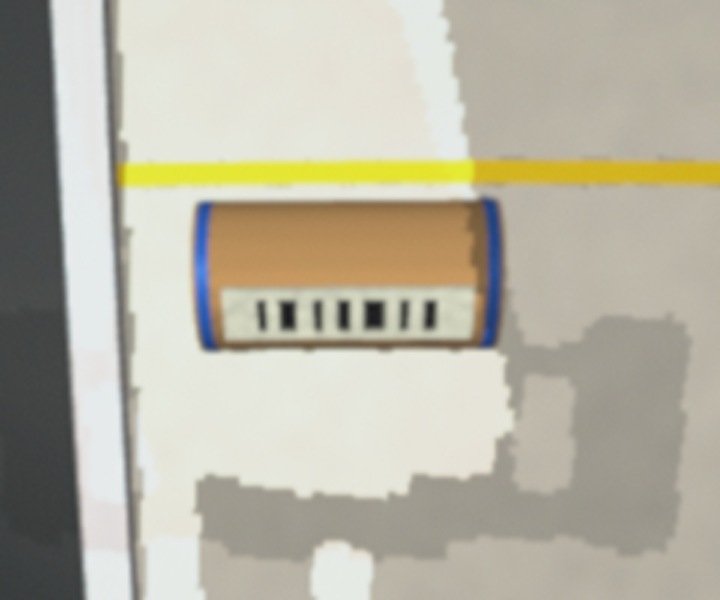

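View pics/r1.png

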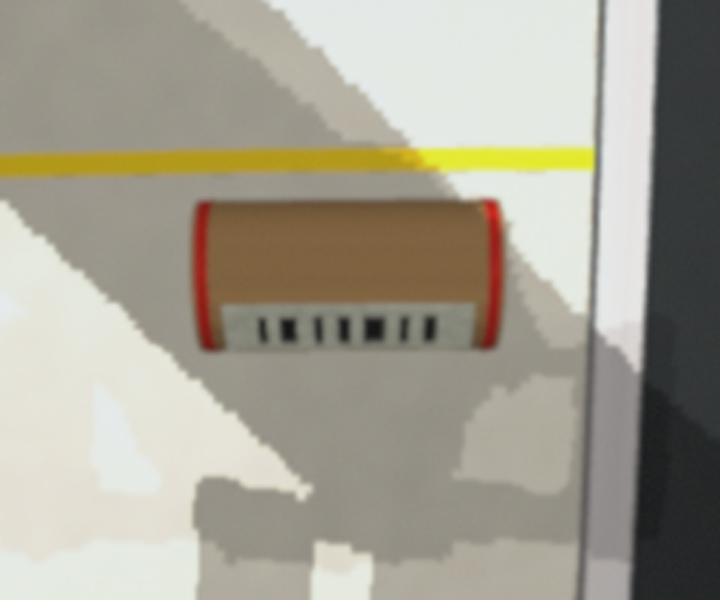

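Blue and red sit just past the line with little coast; their label centres are at crop (350,316) and (350,327). Green has been knocked: it now lies by the far kerb, shifted to the left.

Run:
```python
from h import *
analyse('b1.png',[(196,275),(501,272)],[(348,288),(348,342),(348,316)])
analyse('r1.png',[(196,275),(501,275)],[(348,303),(348,348),(348,327)])
analyse('g1.png',[(362,514),(657,514)],[(510,514)])
```

```text
b1.png centre bed [-0.0052 -0.1771] yaw 0.011987635612044556 len 0.07455125133997602
   label angle fwd of up 10.8 deg -> roll forward 109.7 or back 3.4 mm
   label angle fwd of up 64.1 deg -> roll forward 93.0 or back 20.1 mm
   label angle fwd of up 32.9 deg -> roll forward 102.8 or back 10.3 mm
r1.png centre bed [-0.0047  0.1794] yaw -0.002693744677978567 len 0.07423007077981288
   label angle fwd of up 20.8 deg -> roll forward 106.6 or back 6.5 mm
   label angle fwd of up 75.1 deg -> roll forward 89.5 or back 23.6 mm
   label angle fwd of up 41.7 deg -> roll forward 100.0 or back 13.1 mm
g1.png centre bed [ 0.1142 -0.0146] yaw 0.003571557853210047 len 0.0761944494348735
   label angle fwd of up -12.4 deg -> roll forward 3.9 or back 109.2 mm
```

```bash
cat >> h.py <<'E'
def pull(cx,cy,tx,z=0.026,rate=0.05):
    R=down(BY)
    env.reach(np.r_[bed(cx+0.038,cy),0.11],R); env.movel(np.r_[bed(cx+0.038,cy),z],rate=0.15)
    env.movel(np.r_[bed(tx+0.028,cy),z],rate=rate); f=env.sense()['wrist_force']
    env.movel(np.r_[bed(tx+0.036,cy),z],rate=0.05); env.movel(np.r_[bed(tx+0.036,cy),0.11],rate=0.2)
    return f
E
python3 - <<'E'
from h import *
push(-0.0047,0.1794,0.092); coreview(0.092,0.18,'r2.png')
pull(0.1142,-0.0146,0.078); coreview(0.078,-0.015,'g2.png')
push(-0.0052,-0.1775,0.094); coreview(0.094,-0.178,'b2.png')
E
```

```text
r2.png 42.825
g2.png 46.6083
b2.png 52.0583
```

View pics/r2.png

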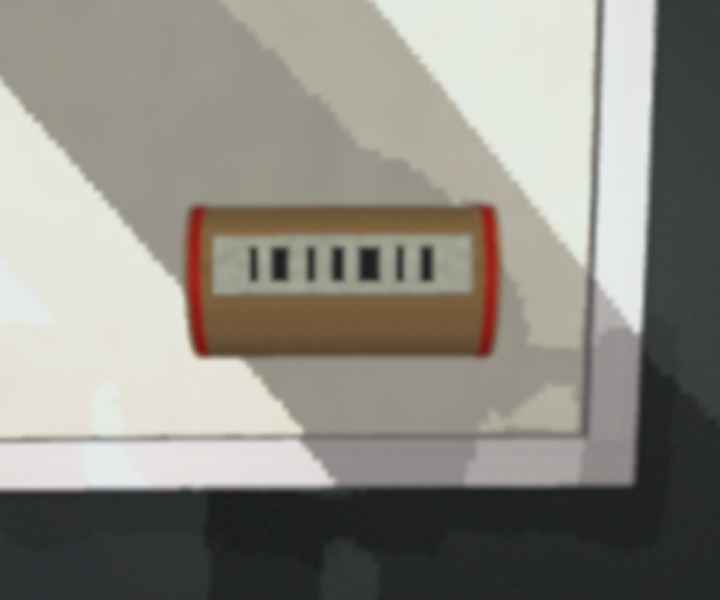

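View pics/g2.png

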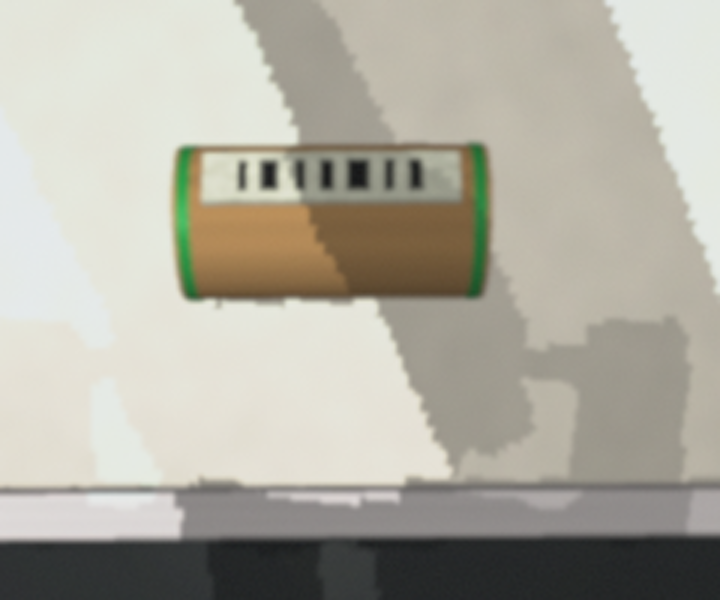

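View pics/b2.png

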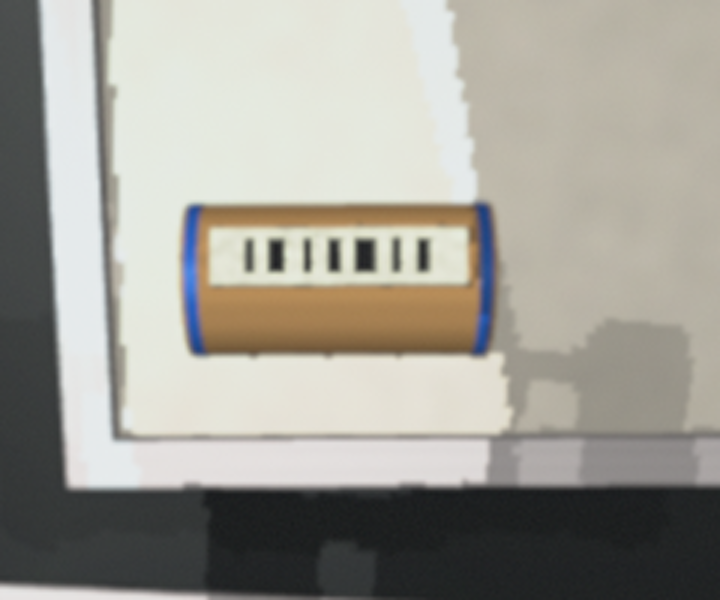

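Red and blue are nearly label-up, with label centres at v≈264 and v≈256. Green's label is now on its near side (v≈177).

Run:
```python
from h import *
analyse('r2.png',[(187,281),(498,281)],[(343,235),(343,294),(343,264)])
analyse('b2.png',[(182,280),(495,278)],[(340,227),(340,286),(340,256)])
analyse('g2.png',[(173,222),(491,221)],[(332,151),(332,203),(332,175)])
```

```text
r2.png centre bed [0.0909 0.18  ] yaw 0.0012825625940990066 len 0.07531415091723274
   label angle fwd of up -34.3 deg -> roll forward 10.8 or back 102.3 mm
   label angle fwd of up 9.5 deg -> roll forward 110.1 or back 3.0 mm
   label angle fwd of up -11.8 deg -> roll forward 3.7 or back 109.4 mm
b2.png centre bed [ 0.0928 -0.1788] yaw 0.006900830719695692 len 0.07573381569619
   label angle fwd of up -39.6 deg -> roll forward 12.4 or back 100.7 mm
   label angle fwd of up 5.3 deg -> roll forward 111.4 or back 1.7 mm
   label angle fwd of up -16.0 deg -> roll forward 5.0 or back 108.1 mm
g2.png centre bed [ 0.0637 -0.0176] yaw 0.0028162098383074674 len 0.0762612222041413
   label angle fwd of up -56.6 deg -> roll forward 17.8 or back 95.3 mm
   label angle fwd of up -9.6 deg -> roll forward 3.0 or back 110.1 mm
   label angle fwd of up -30.8 deg -> roll forward 9.7 or back 103.4 mm
```

Run:
```python
from h import *
push(0.0928,-0.1788,0.0991,rate=0.025); coreview(0.097,-0.178,'b3.png')
push(0.0637,-0.0176,0.0747,rate=0.025); coreview(0.072,-0.017,'g3.png')
push(0.0909,0.180,0.0957,rate=0.025); coreview(0.094,0.18,'r3.png')
```

```text
b3.png 55.4917
g3.png 59.4667
r3.png 63.2
```

View pics/b3.png

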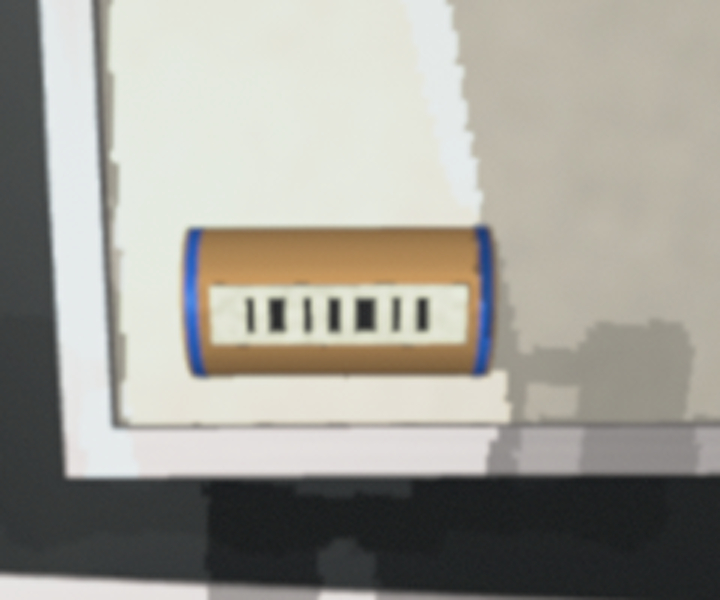

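View pics/g3.png

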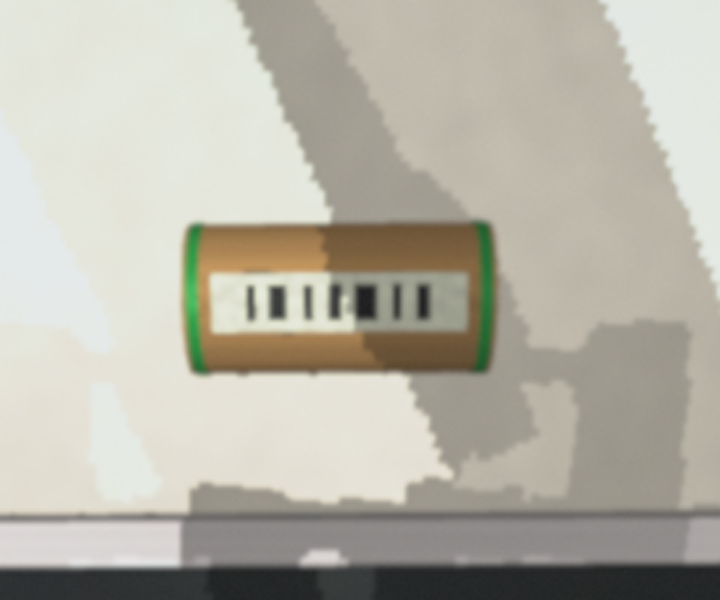

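View pics/r3.png

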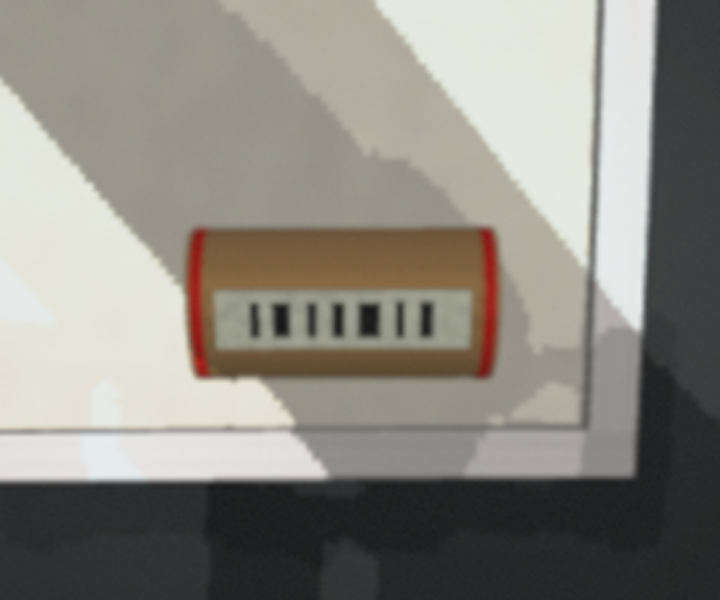

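Run:
```python
from h import *
analyse('b3.png',[(182,303),(495,302)],[(340,285),(340,345),(340,315)])
analyse('g3.png',[(183,299),(496,298)],[(340,272),(340,332),(340,302)])
analyse('r3.png',[(187,303),(498,303)],[(343,290),(343,349),(343,320)])
```

```text
b3.png centre bed [ 0.1013 -0.1788] yaw 0.003822362837134507 len 0.07603889939052601
   label angle fwd of up -13.3 deg -> roll forward 4.2 or back 108.9 mm
   label angle fwd of up 31.5 deg -> roll forward 103.2 or back 9.9 mm
   label angle fwd of up 8.1 deg -> roll forward 110.6 or back 2.5 mm
g3.png centre bed [ 0.0752 -0.0175] yaw 0.004089914074612597 len 0.07605269405321276
   label angle fwd of up -19.7 deg -> roll forward 6.2 or back 106.9 mm
   label angle fwd of up 24.2 deg -> roll forward 105.5 or back 7.6 mm
   label angle fwd of up 1.9 deg -> roll forward 112.5 or back 0.6 mm
r3.png centre bed [0.0982 0.18  ] yaw 0.0012310369131800657 len 0.07560120568168142
   label angle fwd of up -10.1 deg -> roll forward 3.2 or back 109.9 mm
   label angle fwd of up 34.7 deg -> roll forward 102.2 or back 10.9 mm
   label angle fwd of up 11.3 deg -> roll forward 109.5 or back 3.6 mm
```

Green is at +2°, which is good. Blue (+8°) and red (+12°) need a few mm back, so I nudge them very slowly.

```bash
cat >> h.py <<'E'
def nudge(cx,cy,tx,sgn,z=0.026,rate=0.008):
    """sgn=-1: pull back from far side; +1 push forward"""
    R=down(BY); off=-sgn
    env.reach(np.r_[bed(cx+off*0.036,cy),0.11],R); env.movel(np.r_[bed(cx+off*0.036,cy),z],rate=0.15)
    env.movel(np.r_[bed(cx+off*0.031,cy),z],rate=0.03)
    env.movel(np.r_[bed(tx+off*0.028,cy),z],rate=rate)
    env.movel(np.r_[bed(tx+off*0.034,cy),z],rate=0.03); env.movel(np.r_[bed(tx+off*0.036,cy),0.11],rate=0.2)
E
python3 - <<'E'
from h import *
nudge(0.0982,0.18,0.0948,-1); coreview(0.094,0.18,'r4.png')
nudge(0.1013,-0.1788,0.0988,-1); coreview(0.097,-0.178,'b4.png')
E
```

```text
r4.png 66.6667
b4.png 71.1083
```

View pics/b4.png

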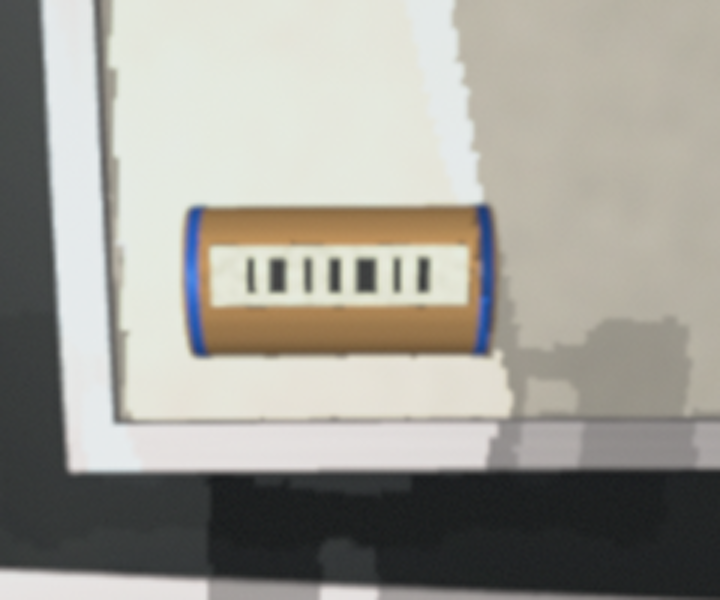

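View pics/r4.png

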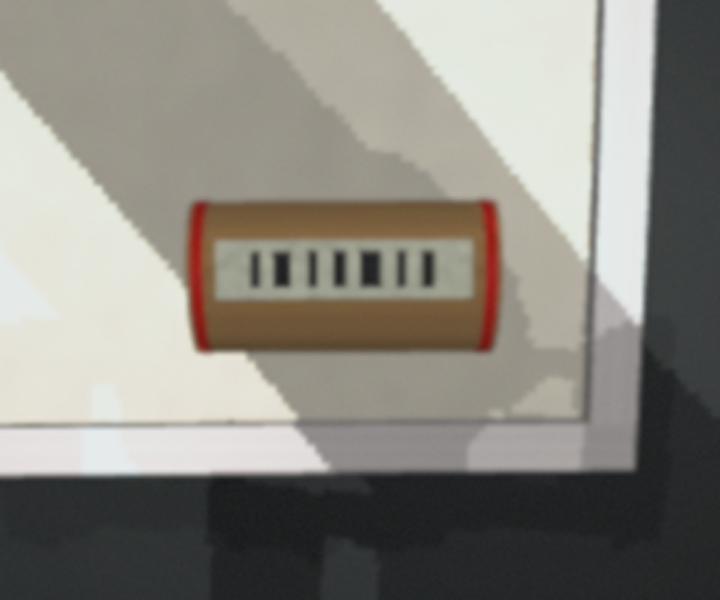

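Run:
```python
from h import *
analyse('b4.png',[(182,281),(495,280)],[(340,246),(340,305),(340,276)])
analyse('r4.png',[(187,276),(498,276)],[(343,240),(343,299),(343,269)])
```

```text
b4.png centre bed [ 0.0967 -0.1786] yaw 0.003643593303907154 len 0.07581952290907985
   label angle fwd of up -24.8 deg -> roll forward 7.8 or back 105.3 mm
   label angle fwd of up 17.9 deg -> roll forward 107.5 or back 5.6 mm
   label angle fwd of up -2.9 deg -> roll forward 0.9 or back 112.2 mm
r4.png centre bed [0.0926 0.1796] yaw -0.00016634953666073187 len 0.07527303196205373
   label angle fwd of up -25.7 deg -> roll forward 8.1 or back 105.0 mm
   label angle fwd of up 17.0 deg -> roll forward 107.8 or back 5.3 mm
   label angle fwd of up -4.4 deg -> roll forward 1.4 or back 111.7 mm
```

Labels now read: blue −3°, red −4°, green +2°. Next is the dial.

Run:
```python
from h import *
effector.release()
D=np.array([0.4405,-0.3843])
env.reach(np.r_[D+[0.08,0],0.17],down(0)); p,_=viewer.read_camera('wrist'); s=env.sense(); print(s['t'],s['ee_pos'])
np.savez('pics/d1.npz',e=s['ee_pos'],R=s['tcp_rot'],p=p); cv2.imwrite('pics/d1full.png',p[:,:,::-1]); crop(p,220,420,10,210,3.9,'d1.png')
for n in('dial_grip','dial_pointer','tab_mark','button_top','console'): print(n,[(np.round(r['at'],4),r['score']) for r in tip_of('wrist',n)[:2]])
```

```text
73.7333 [ 0.5219 -0.3826  0.1701]
dial_grip [(array([ 0.4412, -0.3872,  0.0756]), 0.98)]
dial_pointer [(array([ 0.43  , -0.3584,  0.0453]), 0.85)]
tab_mark [(array([ 0.4735, -0.3735,  0.0495]), 0.65)]
button_top [(array([ 0.5324, -0.4029,  0.0624]), 0.57)]
console [(array([ 0.4726, -0.3883,  0.0003]), 0.61)]
```

```bash
cd pics; python3 -c "
import cv2
im=cv2.imread('d1.png');print(im.shape);cv2.imwrite('d1v.png',cv2.resize(im,(600,600)))"
```

```text
(780, 780, 3)
```

View pics/d1v.png

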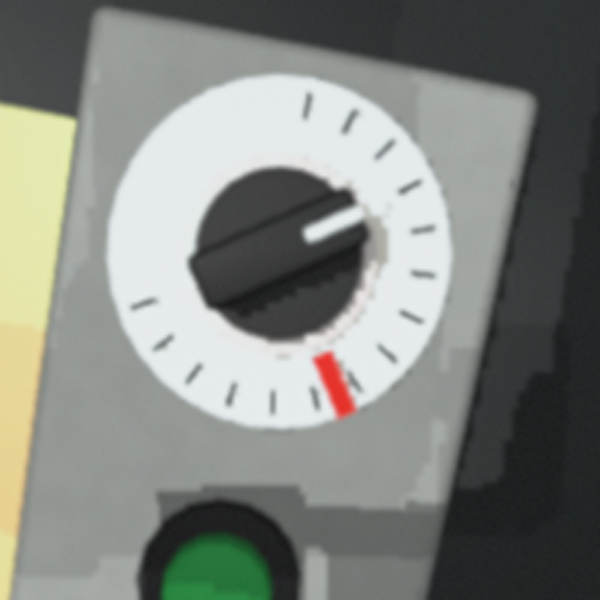

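View pics/d1full.png

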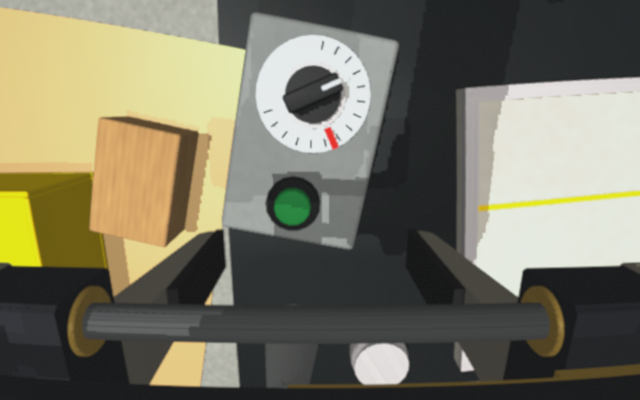

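The close-up shows the dial axis at about crop (280,250), the pointer ending at (362,214), and the red tab running from (323,355) to (345,415). The pointer must turn clockwise by about 95°.

Run:
```python
from h import *
f=np.load('pics/d1.npz'); s=dict(ee_pos=f['e'],tcp_rot=f['R'])
def W(uv,z): return w_at('wrist',np.array(uv,float)/3+[220-1/3,10-1/3],z,s)[:,:2]
print('ring extents c', W([(280,250)],0.042), 'l/r',W([(107,250),(452,250)],0.042),'t/b',W([(282,73),(282,430)],0.042))
pt=W([(305,237),(362,213)],0.082); v=pt[1]-pt[0]; print('pointer pts',pt,'ang',np.degrees(np.arctan2(v[1],v[0])))
bar=W([(189,265),(211,308),(345,190),(370,232)],0.082); print(bar,'barcentre',bar.mean(0), 'ang',np.degrees(np.arctan2(*(bar[2]+bar[3]-bar[0]-bar[1])[::-1])))
tb=W([(323,355),(345,415)],0.043); v=tb[1]-tb[0]; print('tab',tb,np.degrees(np.arctan2(v[1],v[0])))
c=W([(107,250),(452,250),(282,73),(282,430)],0.042); C=np.array([(c[2]+c[3])[0]/2,(c[0]+c[1])[1]/2]); print('C',C)
for t in tb: print('tab ang from C',np.degrees(np.arctan2(*(t-C)[::-1])),np.linalg.norm(t-C))
e=W([(100,12),(532,95)],0.04); v=e[1]-e[0]; print('console near edge',e,np.degrees(np.arctan2(v[1],v[0]))-90,np.linalg.norm(v))
```

```text
ring extents c [[ 0.4402 -0.3837]] l/r [[ 0.4401 -0.4298]
 [ 0.4399 -0.3379]] t/b [[ 0.3955 -0.3833]
 [ 0.4881 -0.3831]]
pointer pts [[ 0.4392 -0.3777]
 [ 0.4338 -0.3647]] ang 112.51870029715084
[[ 0.4455 -0.4045]
 [ 0.4552 -0.3995]
 [ 0.4287 -0.3687]
 [ 0.438  -0.3628]] barcentre [ 0.4419 -0.3839] ang 115.11285321066504
tab [[ 0.4677 -0.372 ]
 [ 0.4839 -0.3659]] 20.919780924583286
C [ 0.4418 -0.3838]
tab ang from C 24.523419241125406 0.028441030762478475
tab ang from C 23.160270013451697 0.04572650534428338
console near edge [[ 0.3799 -0.4304]
 [ 0.3999 -0.3177]] -10.093563583636893 0.11438508132729988
```

Run:
```python
from h import *
C=np.array([0.4418,-0.3838])
for base in(0,180):
  for a in (114,69,23.5): print(a+base,solver.inverse_kinematics(np.r_[C,0.056],down(np.radians(a+base))))
```

```text
114 [-0.1904  1.0802  1.3339  1.9255 -1.1634  1.2049 -1.1235]
69 [ 1.46    0.9912 -1.2027  1.8213  1.0422  1.1291  2.646 ]
23.5 [ 1.398   0.8863 -1.0657  1.8246  0.9185  1.0221  1.9276]
294 [ 1.2266  0.7232 -0.7727  1.8345  0.656   0.8594  0.5486]
249 [ 1.1134  0.6614 -0.6065  1.8417  0.5104  0.799  -0.1262]
203.5 [ 0.9885  0.6154 -0.4338  1.85    0.3621  0.7546 -0.803 ]
```

Base 180 works smoothly, so I use that.

Run:
```python
from h import *
C=np.array([0.4418,-0.3838])
env.reach(np.r_[C,0.14],down(np.radians(294))); env.movel(np.r_[C,0.056],rate=0.1)
s=env.sense(); print(s['ee_pos'],s['wrist_force'])
effector.grasp(12); s=env.sense(); print('w',s['gripper_width'],s['ee_pos'],s['wrist_force'])
for a in np.linspace(294,203.5,8)[1:]:
    env.reach(np.r_[C,0.056],down(np.radians(a)))
s=env.sense(); print('w',s['gripper_width'],s['ee_pos'],s['wrist_force'],s['moment'],np.degrees(np.arctan2(s['tcp_rot'][1,0],s['tcp_rot'][0,0])))
env.pause(0.3); effector.release(); env.movel(np.r_[C,0.15],rate=0.15)
env.reach(np.r_[C+[0.08,0],0.17],down(0)); p,_=viewer.read_camera('wrist'); s=env.sense(); print(s['t'],s['ee_pos'])
np.savez('pics/d2.npz',e=s['ee_pos'],R=s['tcp_rot'],p=p); crop(p,220,420,10,210,3,'d2.png')
for n in('dial_pointer','tab_mark','button_top'): print(n,[(np.round(r['at'],4),r['score']) for r in tip_of('wrist',n)[:2]])
```

```text
[ 0.4424 -0.384   0.0566] [ 0.5692  0.7285 -0.0227]
w 0.013787324972450853 [ 0.4412 -0.3841  0.056 ] [-2.1456 -0.823   1.5973]
w 0.0137407519914165 [ 0.443  -0.3847  0.056 ] [ 4.2383 -4.4299 -4.9243] [-1.216  -1.0174 -0.0066] -155.9709551770635
83.525 [ 0.5217 -0.3837  0.1698]
dial_pointer [(array([ 0.468 , -0.3702,  0.0453]), 0.73)]
tab_mark [(array([ 0.4716, -0.3747,  0.0483]), 0.71)]
button_top [(array([ 0.5312, -0.4012,  0.0616]), 0.66)]
```

View pics/d2.png

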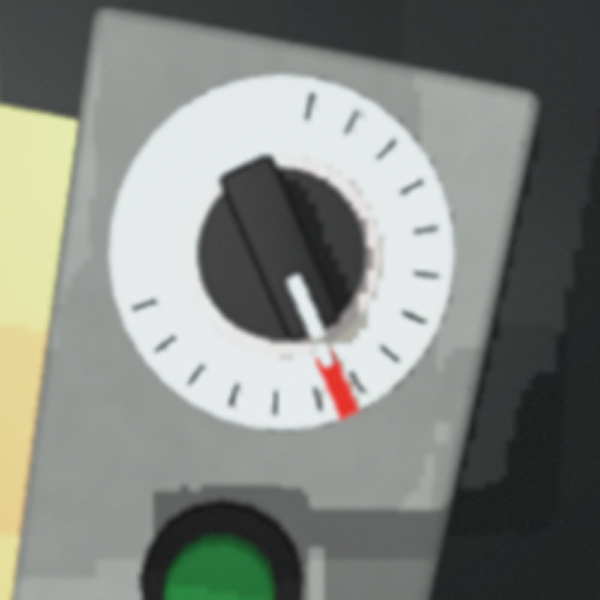

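The pointer tip now meets the middle of the red tab at (330,362). I check the cores and the weight from the top camera before pressing.

Run:
```python
from h import *
effector.grasp(20)
B=np.array([0.531,-0.400])
env.reach(np.r_[B,0.12],down(np.radians(203)))
p,_=viewer.read_camera('top'); crop(p,150,460,110,300,2.5,'top2.png'); print(env.sense()['t'])
```

```text
87.1583
```

View pics/top2.png

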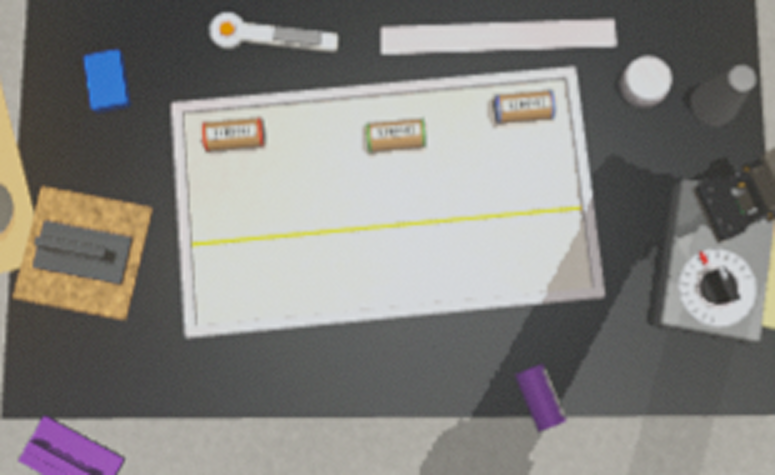

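All three cores lie beyond the line with their labels up. The weight is centred on the mat and the dial is set. Now I press the button.

Run:
```python
from h import *
B=np.array([0.531,-0.400])
env.movel(np.r_[B,0.066],rate=0.08); f0=env.sense()['wrist_force'][2]
for z in (0.0625,0.060,0.058,0.0565,0.0555,0.0545,0.0535,0.0525,0.0515):
    env.movel(np.r_[B,z],rate=0.02); env.pause(0.15); s=env.sense(); f=s['wrist_force'][2]-f0; print(z,s['ee_pos'],round(f,2))
    if abs(f)>14: break
env.pause(0.3)
p,_=shot('scene','press.png')
env.movel(np.r_[B,0.12],rate=0.1); print(env.sense()['t'])
```

```text
0.0625 [ 0.531  -0.4001  0.0626] -0.11
0.06 [ 0.5312 -0.4002  0.0603] 1.38
0.058 [ 0.5312 -0.4002  0.0582] 4.28
0.0565 [ 0.5312 -0.4002  0.0567] 5.05
0.0555 [ 0.5313 -0.4002  0.0564] 8.48
0.0545 [ 0.5313 -0.4002  0.0563] 14.86
91.6417
```

The button bottomed out at z≈0.0563 with 14.9 N. Now I fetch the weight, after a look at it first.

Run:
```python
from h import *
effector.release()
M=np.array([0.4903,0.381]); R=down(-0.19-np.pi/2)
env.reach(np.r_[M,0.17],R); s=env.sense(); p,_=shot('wrist','w8.png'); print(s['t'],s['ee_pos'])
```

```text
95.775 [0.4912 0.38   0.1698]
```

View pics/w8.png

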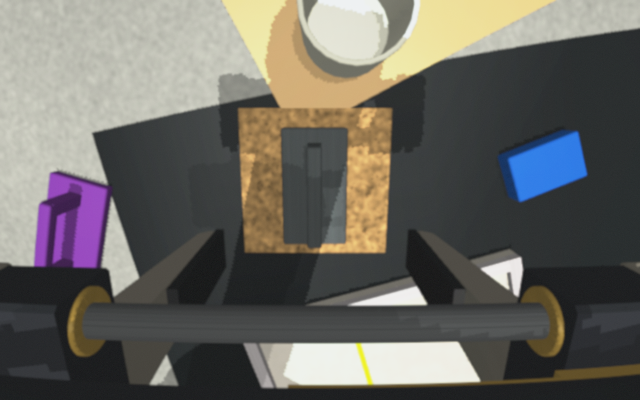

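The weight hasn't moved: its slab spans (281–347, 127–244), centred on the mat. I pick it up and place it at bed x=−0.084, y=0.

Run:
```python
from h import *
M=np.array([0.4903,0.381]); T=bed(-0.084,0.0); Rt=down(BY-np.pi/2)
env.movel(np.r_[M,0.0385],rate=0.1); effector.grasp(35); s=env.sense(); print('w',s['gripper_width'])
env.movel(np.r_[M,0.19],rate=0.12); s=env.sense(); print(s['wrist_force'])
env.reach(np.r_[T,0.19],Rt); env.movel(np.r_[T,0.075],rate=0.12)
s=env.sense(); p,_=shot('wrist','w9.png'); print(s['t'],s['ee_pos'],s['gripper_width'])
```

```text
w 0.011642695717575511
[-0.165   0.0528 -3.9567]
102.4167 [0.4704 0.0019 0.0755] 0.011465629806660533
```

View pics/w9.png

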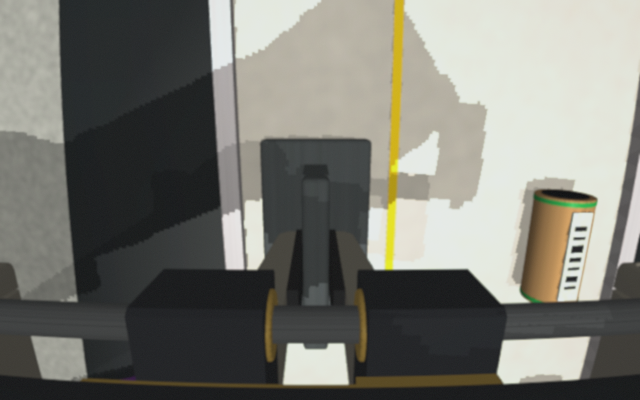

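Run:
```python
from h import *
T=bed(-0.084,0.0)
env.movel(np.r_[T,0.055],rate=0.06); env.movel(np.r_[T,0.0463],rate=0.03); s=env.sense(); print(s['ee_pos'],s['wrist_force'])
effector.release(); env.movel(np.r_[T,0.2],rate=0.12); s=env.sense(); shot('wrist','w10.png')
coreview(0.0752,-0.0175,'g5.png'); coreview(0.0926,0.18,'r5.png'); coreview(0.0967,-0.178,'b5.png')
env.reach(np.array([0.3,-0.5,0.3]),down(np.radians(203)))
p,_=viewer.read_camera('top'); crop(p,150,460,110,300,2.5,'top3.png'); print(env.sense()['t'])
a=cv2.imread('pics/g5.png');b=cv2.imread('pics/r5.png');c=cv2.imread('pics/b5.png')
cv2.imwrite('pics/all5.png',cv2.resize(np.hstack([a[150:450],b[150:450],c[150:450]]),None,fx=.37,fy=.37))
```

```text
[0.4701 0.0017 0.0464] [-0.4028  0.1155 -0.011 ]
g5.png 107.3917
r5.png 108.25
b5.png 109.6417
111.775
```

View pics/w10.png

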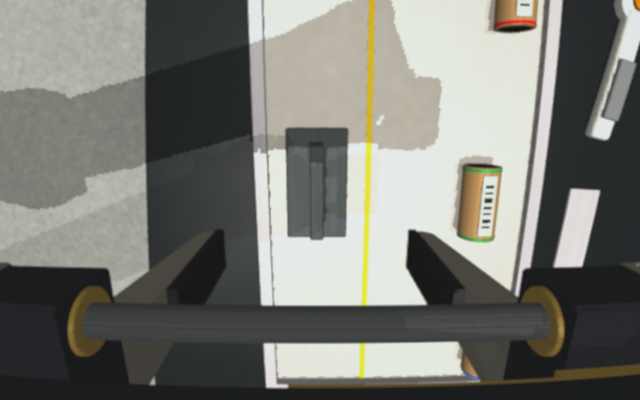

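View pics/all5.png

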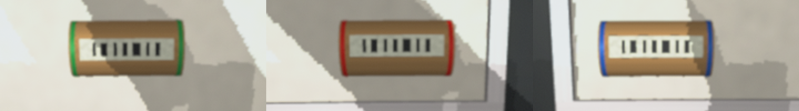

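View pics/top3.png

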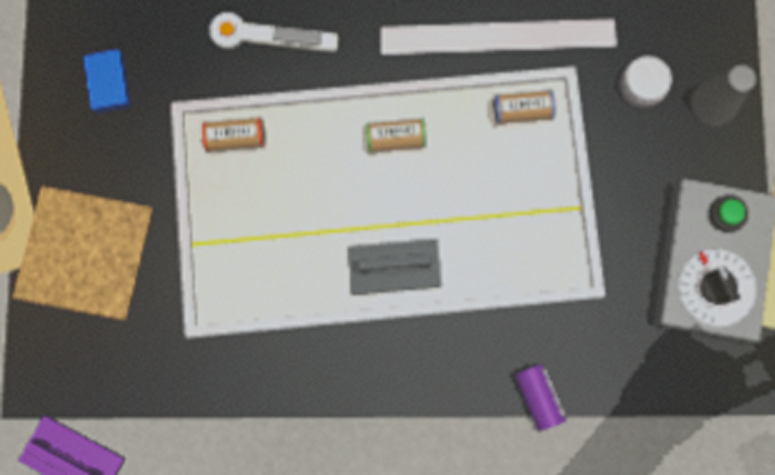

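Everything is in place: the weight lies flat between the near kerb and the line and parallel to it, labels are up, and the dial points at the tab. I hand the job in.

Run:
```python
from h import *
print(workorder.finish_job(), env.sense()['t'])
```

```text
the job is handed in; nothing more can be done
the job is handed in; nothing more can be done
```

I moved the black weight to the middle of the mat and rolled the three cores present (blue, green, red; no orange core) past the yellow line with labels up. I then turned the dial to the tab, pressed the button fully down, and set the weight back flat between the near kerb and the line. I handed the job in after about 112 s.

**Final checks:**
- **Cores:** after the last nudges the labels measured about −3° (blue), +2° (green) and −4° (red) from straight up. All three lie well beyond the line, and the final close-ups showed no change.
- **Dial:** the pointer tip meets the middle of the red tab.
- **Button:** it stopped at 5.7 mm of the 6 mm travel by my height reading, with 14.9 N on it.
- **Weight:** it sits parallel to the line and clear of both the line and the kerb.
- **Other things:** none of the other things in the final top picture had visibly moved.

**Corrections along the way:**
- **Green:** it was found at the far kerb, shifted about 45 mm sideways. It was probably knocked, and I rolled it back to a good label angle.
- **Blue and red:** both overshot slightly, so I nudged them back 3–6 mm while they stayed on the bed.

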